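# Seat the captive nut in the hold-down jig

### The job

Nudge the big steel hex nut across the jig's plywood facing, sliding it with light pushes and without pinching or lifting it, until it drops into its round pocket and sits flat on the bottom. Then swing the keeper bar with the red knob fully round over the nut, up to its stop, so that the nut cannot be pushed out when the bolt comes up from below. Leave the other things on the jig and the bench where they are.

Things in the scene. Friction and masses are not known exactly. Their poses are not given: they have to be found in the camera images.
- jig: Hold-down jig that lies on a non-slip mat and cannot be moved. Origin: middle of the mat's underside; z up, y along the jig's long side, x towards its dark fence. Beech board, x -100 to +95 mm, y +-185 mm, top 25 mm above the origin; fence along y at x = 72 to 92 mm, top at 53 mm; brass stop pin, 8 mm thick, top at 55 mm, at x = -58, y = -40 mm.
- facing_top (a point): Middle of the top of the plywood facing on which the nut slides: flat, level, 37 mm above the jig's origin, about 110 mm in the jig's x (-50 to +60 mm) and 340 mm in its y. This is the nominal place (jig x = 5 mm, y = 0); the facing was glued on by eye and really lies up to 5 mm off in x and 12 mm in y. Axes as the jig's.
- mark (a point): Nominal centre of the facing's only pocket, at facing-top height (jig x = 0, y = -60 mm). Pocket: round, 38 mm across, 8 mm deep, small bevel at the mouth, dark bolt hole in its floor. The true pocket is off from this point by up to 5 mm in the jig's x and up to 12 mm in its y, differently each time. Axes as the jig's.
- nut: Big steel hex nut: 30 mm across flats, 34.6 over corners, 16 tall, 45 to 86 g, loose, lying flat. Origin: centre of its underside: 37 mm above the jig's origin on the facing, 29 mm when fully down in the pocket (its upper 8 mm then stand proud). It slides under less than 1 N; once it drops, the pocket's wall stops it dead. The fingers may press on it with at most 15 N (no pinching).
- keeper (a joint): Angle of the keeper bar, rad: 0 = closed against its stop, pointing along the jig's +x across the pocket; grows as it swings open, clockwise seen from above, towards the jig's -y; 1.9 at most. It starts at 1.15 to 1.75, stays where it is left, and friction needs about 1.2 N at the knob.
- keeper_knob (a point): Centre of the top of the keeper's red knob: 16 mm across, 20 tall, upright, top 72 mm above the jig's origin. It stands on the bar: steel, 30 mm wide, 4 thick, underside 11 mm above the facing, 3 mm above a seated nut (a nut left lying on the facing blocks it). The bar pivots at jig x = -75, y = -60 mm; the knob's axis is 100 mm from the pivot and the bar ends 10 mm beyond it.
- washer: Bystander: dark steel washer, 37 mm across, 4 mm thick, lying on the facing near its +y end. Origin: centre of its underside.
- small_nut: Bystander: small brass hex nut, 17 mm across flats, 8 mm tall, lying on the facing near its -y end; the keeper bar swings clear above it. Origin: centre of its underside.
- knob_bolt: Bystander: the bolt with a black round knob, about 110 mm long, lying on the bench. Origin: under the knob, on the bench.
- wrench: Bystander: steel spanner, 250 mm, flat on the bench. Origin: its middle.
- mallet: Bystander: wooden mallet lying on the bench, about 260 mm long, 60 mm tall. Origin: on the bench under the head end.
- try_square: Bystander: try square, 120 mm stock, 180 mm blade, flat on the bench. Origin: under the stock.
- glue: Bystander: yellow glue bottle, 56 mm across, 170 mm tall, standing on the bench. Origin: centre of its foot.
- g_clamp: Bystander: pale green G-clamp, about 180 x 150 mm, lying on the bench. Origin: its middle, on the bench.

How it is judged (in metres and radians):
On the way, in this order (a step that is already met when the one before it is completed fails the run):
1. the nut is down in the pocket, flat on its floor, with the keeper still swung aside (z of nut in the frame of jig below 0.0305 m and horizontal distance between nut and mark below 0.017 m and angle between nut's own z axis and vertical below 0.06 rad and value of joint keeper above 0.9 rad), for 0.3 s.
2. the keeper is swung over the nut, up to its stop (value of joint keeper below 0.1 rad), for 0.2 s.
At the end, for the whole second after the job is handed in: The nut rests on the floor of its pocket (its underside within 1.5 mm of the floor, within 17 mm of the mark, tilted less than 0.06 rad) and the keeper lies over it within 0.1 rad of its stop, both at rest and let go (z of nut in the frame of jig below 0.0305 m and horizontal distance between nut and mark below 0.017 m and angle between nut's own z axis and vertical below 0.06 rad and value of joint keeper below 0.1 rad and linear speed of nut below 0.01 m/s); the robot touches nothing.
It fails at once if the fingers press on the nut with more than 15 N (pinched, or rammed against the pocket) (contact force between the fingers and nut above 15 N).
It fails at once if the nut is lifted more than 10 mm off the facing (z of nut in the frame of jig above 0.047 m).
It fails at once if a bystander is moved by more than 15 mm (distance of any of washer, small_nut, knob_bolt, wrench, mallet, try_square, glue, g_clamp from where it was at the start of the episode above 0.015 m).
It also fails if it takes over 64 s, if anything falls off the work surface, if the arm or the gripper's body presses on something with over 40 N, if the wrist force passes 120 N, or if a joint passes its speed limit or range.

### The arm

A 6-joint arm with a two-finger parallel gripper is mounted at the origin on the work surface. World frame = base frame: x ahead of the robot, y to its left, z up, the work surface at z = 0. Lengths are in mm, angles in rad, forces in N, time in s.
With the tool pointing down it reaches from about 400 to 925 mm from the base axis. Payload 12.5 kg.
Tool frame: the origin (TCP) lies midway between the tips of the shut fingers; the grasp point (between the pads) lies 19 mm behind it; z points along the fingers, y is the line along which they close (so a half turn about z gives the same grasp; the last joint's range is limited). The gripper opens to 95 mm and grips with 3 to 60 N. Pads are 20 mm wide; open, the fingers measure 119 mm over their backs; the gripper's body (75 mm by 180 mm) begins 59 mm behind the grasp point.
Start: joints at [-1.36, 0.491, 1.559, -0, 1.092, -0.106], TCP at [194.728, -593.909, 214.661] pointing down, gripper open.
Joint ranges: [-3.1, 3.1], [-0.84, 2.19], [0.05, 2.79], [-1.13, 4.28], [0.06, 2.93], [-2.69, 2.69]. Speed limits (rad/s): [2.22, 2.22, 2.79, 3.14, 3.14, 3.14].

### API

Orientations are given as [roll, pitch, yaw] about the fixed x, y, z axes, in that order (R = Rz(yaw) Ry(pitch) Rx(roll)).
In Python, from cell import env gives the robot as it stands.
- The arm moves only by the tool arm_command, never from a script. Its argument "targets" is a list of rows, each a list of 5 numbers: the shift along the tool's x, y, z in mm, then the turn about the tool's z in degrees, then the opening, from 0 (shut) to 1 (fully open). In form: [[tx, ty, tz, roll, fingers], ...]. A call has 1 to 5 rows; each row is the pose to reach, as a shift and turn from the pose commanded when the call began, along the tool's axes at that moment; what a row does not reach only later rows make up. A row lasts 1/10 s, in which the tool goes at most 50 mm and 8.59 degrees, less where a joint would pass 70% of its speed; a pose out of reach is approached as far as the arm can. A call with a gripper value outside its range is refused whole. The fingers move at their own pace and stop on an object; the grip force is fixed at half the most. Time passes only in rows, so rows that repeat a pose let the fingers close. It gives the time, the measured TCP pose, the force, the opening and the grip force at its end, in the units of the state.
- env.state(): the state, without advancing time (a new reading comes with each control period).
- env.read_camera(name): name is "scene" or "top" or "wrist"; returns a dict with "frame" (400x640x3 uint8, red, green, blue), "vertical_fov" (degrees; the focal length in pixels is half the picture's height over the tangent of half this angle, whatever the lens; pixels are square), "cx", "cy" (the principal point, pixels), "world_from_camera" (4x4, takes a point from camera to world coordinates); the wrist camera has in their place "hand_eye" (4x4, takes a point from camera to tool coordinates, whose origin is the TCP and whose axes are the flange's). Camera axes: x right, y down, z forward; pixel columns grow to the right and rows downward; lengths in mm; the calibration is good to about 2 mm. The wrist camera is an equidistant fisheye: a pixel r from the principal point sees the ray r / f radians off the axis. A picture is of the moment at which its call begins: read the wrist's pose just before it. There is no depth.
- env.job_done(): hands the job in; it is judged then, once.
The state is a dict: "t": time; "joints": joint angles; "qvel": joint speeds; "tau": joint torques, N m; "eef_pos": TCP position; "tcp_rot": TCP orientation; "ft_force": force on the tool from outside, world axes, zero at the start; "moment": the same for the moment, N m; "opening": opening from 0.0 (shut) to 1.0 (fully open); "grip_force": force on a finger pad.
Only numpy, scipy, OpenCV 4.12 (cv2) and the standard library are available. Lean on these libraries where they do the work, as an engineer would, in place of code of your own. Each camera call takes 0.05 s, during which the arm holds its last target. There are 200 camera calls.

## Working session

There is one attempt and no reset: what is moved stays moved. The work goes in short steps, Python scripts to look and compute and a tool call to move; the robot and the scene stay as the last step left them, time stands still between calls to the robot, and variables do not carry over. Pictures are saved under pics/ and viewed, at most 10 in all, crops included, and the job is handed in when it is done.

Besides the shell and the picture viewer there is one more tool, called as a command line: name --pt "numbers of a row" for each row, then --argument value for the rest. arm_command: Moves the arm, as the interface text tells. Its arguments: {"type":"object","properties":{"targets":{"type":"array","items":{"type":"array","items":{"type":"number"}}}},"required":["targets"]}

```bash
mkdir -p pics; cat > h.py <<'E'
import numpy as np, cv2
from cell import env
def f_of(c): return 200/np.tan(np.radians(c["vertical_fov"])/2)
def ray(c,u,v):
    f=f_of(c); d=np.array([(u-c["cx"])/f,(v-c["cy"])/f,1.]); T=np.array(c["world_from_camera"])
    return T[:3,3],T[:3,:3]@d
def onz(c,u,v,z):
    o,d=ray(c,u,v); return o+d*(z-o[2])/d[2]
def proj(c,P):
    T=np.linalg.inv(np.array(c["world_from_camera"])); p=T[:3,:3]@np.array(P)+T[:3,3]; f=f_of(c)
    return f*p[0]/p[2]+c["cx"],f*p[1]/p[2]+c["cy"]
def save(c,n): cv2.imwrite(n,c["frame"][:,:,::-1])
E
python3 - <<'E'
from h import *
import pickle
s=env.state(); print(s)
for n in("top","scene"):
    c=env.read_camera(n); save(c,f"pics/{n}0.png"); pickle.dump(c,open(n+"0.pkl","wb"))
    print(n,c["vertical_fov"],c["cx"],c["cy"],np.round(c["world_from_camera"],3))
E
```

```text
{'t': 0.0, 'joints': array([-1.35959611e+00,  4.91564094e-01,  1.55947212e+00, -2.51037884e-05,
        1.09165605e+00, -1.05594369e-01]), 'qvel': array([ 0.00028824,  0.0019336 ,  0.00103002, -0.00031876, -0.00126062,
       -0.00117861]), 'tau': array([ 2.31216982e-03, -6.12636566e+01, -2.58172721e+01,  6.91905781e-02,
        4.83246823e-02, -1.43244242e-04]), 'eef_pos': array([ 194.66912227, -593.65309999,  214.05111439]), 'tcp_rot': array([-3.14049683e+00, -9.37562828e-05,  3.16806116e-01]), 'ft_force': array([ 0.24729967,  0.67376244, -0.62912181]), 'moment': array([ 0.00910675, -0.03638708, -0.00832207]), 'grip_force': 0.0, 'opening': 1.001919240699416}
top 46.88229681805767 322.7542431319263 195.26585779919614 [[ 2.000000e-03 -9.980000e-01  5.500000e-02  3.800010e+02]
 [-1.000000e+00 -1.000000e-03  5.000000e-03 -2.734300e+01]
 [-5.000000e-03 -5.500000e-02 -9.980000e-01  1.564417e+03]
 [ 0.000000e+00  0.000000e+00  0.000000e+00  1.000000e+00]]
scene 57.43825842048935 324.55207010953126 202.60922554219758 [[ 1.94000e-01  5.60000e-01 -8.06000e-01  1.68992e+03]
 [ 9.81000e-01 -9.30000e-02  1.72000e-01 -3.09966e+02]
 [ 2.20000e-02 -8.23000e-01 -5.67000e-01  9.38349e+02]
 [ 0.00000e+00  0.00000e+00  0.00000e+00  1.00000e+00]]
```

View pics/top0.png

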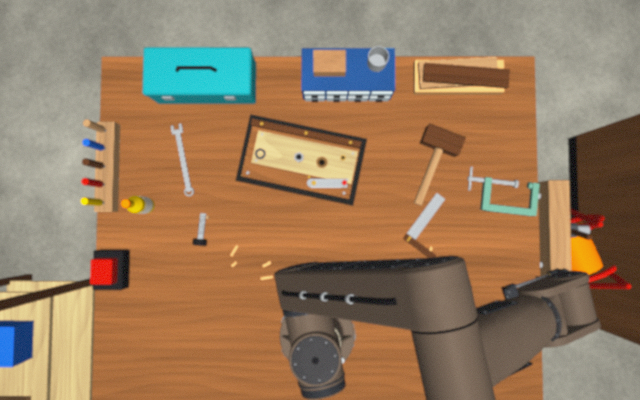

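View pics/scene0.png

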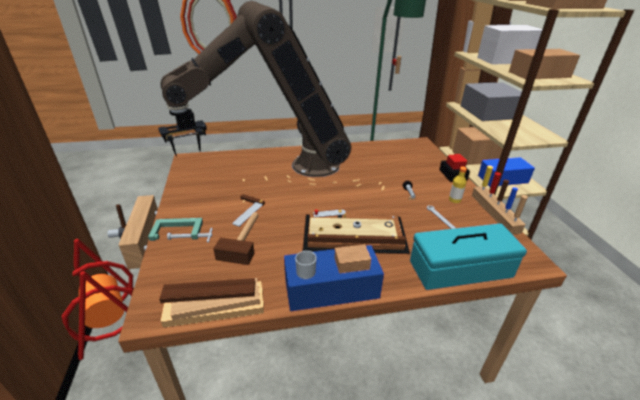

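The top view shows the jig around (300,160): washer at (261,154), nut at (298,157), pocket at (322,162), small nut at (342,158), red knob at (346,183). The fence is the upper side, so jig x points roughly along world +x. The scene view agrees.

```bash
python3 - <<'E'
from h import *
import pickle
c=pickle.load(open("top0.pkl","rb"))
fr=c["frame"]; roi=fr[100:220,220:385]
m=(roi.max(2)<60).astype(np.uint8)
n,l,st,_=cv2.connectedComponentsWithStats(m); k=1+st[1:,4].argmax()
p=np.argwhere(l==k)[:,::-1]+[220,100]
pts=np.array([onz(c,u,v,2)[:2] for u,v in p],np.float32)
r=cv2.minAreaRect(pts); print(r)
for nm,u,v,z in[("washer",261,154,41),("nut",298,157,53),("pocket",322,162,37),("small",342,158,45),("knob",346,183,72)]:
    print(nm,onz(c,u,v,z).round(1))
cv2.imwrite("pics/top_c.png",cv2.resize(roi[:,:,::-1],None,fx=4.8,fy=4.8,interpolation=cv2.INTER_CUBIC))
E
```

```text
((589.5233154296875, 54.637237548828125), (399.865478515625, 225.02926635742188), 78.11896514892578)
washer [601.6 186.   41. ]
nut [590.   62.1  53. ]
pocket [575.6 -17.   37. ]
small [587.9 -83.3  45. ]
knob [502.6 -95.2  72. ]
```

View pics/top_c.png

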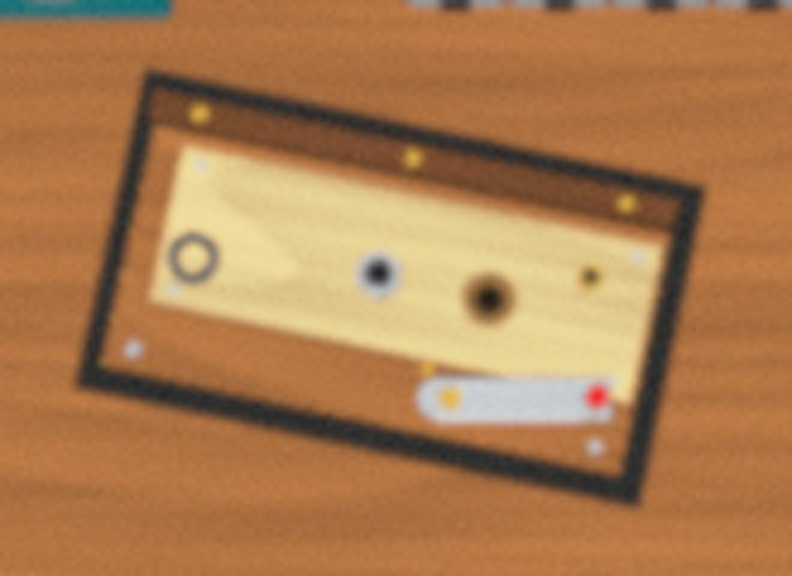

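arm_command --pt "560 -462 0 0 0.2" --pt "560 -462 0 0 0.2" --pt "560 -462 0 0 0.2" --pt "560 -462 0 0 0.2" --pt "560 -462 0 0 0.2"

```text
t: 0.6
eef_pos: [329.0, -380.8, 214.5]
tcp_rot: [-3.141, 0.0, 0.316]
ft_force: [1.4, 0.2, 0.9]
opening: 0.639
grip_force: 0.0
```

arm_command --pt "367 -300 0 -60 0.2" --pt "367 -300 0 -60 0.2" --pt "367 -300 0 -60 0.2" --pt "367 -300 0 -60 0.2" --pt "367 -300 0 -60 0.2"

```text
t: 1.1
eef_pos: [463.7, -170.1, 214.6]
tcp_rot: [-3.142, 0.0, 1.073]
ft_force: [-0.1, -0.5, 0.5]
opening: 0.226
grip_force: 0.0
```

arm_command --pt "224 14 0 -17 0.2" --pt "224 14 0 -17 0.2" --pt "224 14 0 -17 0.2" --pt "224 14 0 -17 0.2" --pt "224 14 0 -17 0.2"

```text
t: 1.6
eef_pos: [584.7, 20.7, 214.2]
tcp_rot: [-3.141, -0.0, 1.366]
ft_force: [-0.1, -0.1, -0.2]
opening: 0.199
grip_force: 0.0
```

```bash
cat >> h.py <<'E'
from scipy.spatial.transform import Rotation as Ro
def wcam():
    s=env.state(); c=env.read_camera("wrist")
    T=np.eye(4); T[:3,:3]=Ro.from_euler("xyz",s["tcp_rot"]).as_matrix(); T[:3,3]=s["eef_pos"]
    c["T"]=T@np.array(c["hand_eye"]); return c
def wonz(c,u,v,z):
    f=f_of(c); d=np.array([u-c["cx"],v-c["cy"]]); r=np.hypot(*d); a=r/f
    k=np.sin(a)/max(r,1e-9); d=c["T"][:3,:3]@np.array([d[0]*k,d[1]*k,np.cos(a)]); o=c["T"][:3,3]
    return o+d*(z-o[2])/d[2]
O=np.array([589.5,54.6]); th=np.radians(-11.9); R=np.array([[np.cos(th),-np.sin(th)],[np.sin(th),np.cos(th)]])
def jig(p): return R.T@(np.array(p)[:2]-O)
def wld(j): return O+R@np.array(j)
E
python3 - <<'E'
from h import *
import pickle
c=wcam(); save(c,"pics/w1.png"); pickle.dump(c,open("w1.pkl","wb")); s=env.state(); print(s["t"],s["eef_pos"],s["tcp_rot"],np.round(c["hand_eye"],2),np.round(c["T"],2),f_of(c))
E
```

```text
1.65 [585.64593812  22.01694401 214.09338209] [ 3.14137908e+00 -8.56257352e-04  1.36657124e+00] [[ 0.000e+00 -9.700e-01 -2.400e-01  6.745e+01]
 [ 1.000e+00  0.000e+00  0.000e+00 -1.200e-01]
 [-0.000e+00 -2.400e-01  9.700e-01 -1.709e+02]
 [ 0.000e+00  0.000e+00  0.000e+00  1.000e+00]] [[ 9.8000e-01 -2.0000e-01 -5.0000e-02  5.9837e+02]
 [-2.0000e-01 -9.5000e-01 -2.3000e-01  8.6690e+01]
 [-0.0000e+00  2.4000e-01 -9.7000e-01  3.8512e+02]
 [ 0.0000e+00  0.0000e+00  0.0000e+00  1.0000e+00]] 309.70691628693146
```

View pics/w1.png

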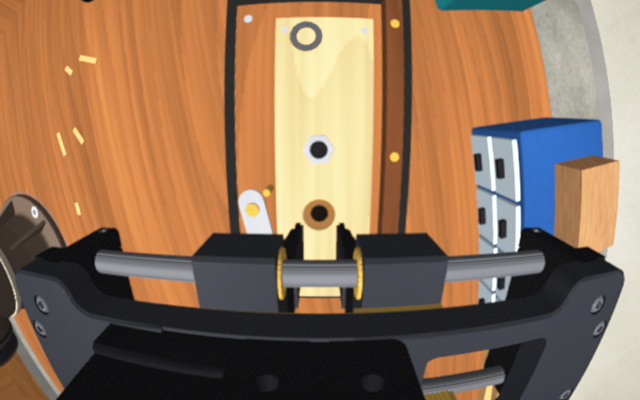

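The wrist view shows the nut at (318,150), the pocket at (319,213), the washer at (306,36), the stop pin at about (267,190) and the pivot at (252,209).

```bash
python3 - <<'E'
from h import *
import pickle
c=pickle.load(open("w1.pkl","rb")); hsv=cv2.cvtColor(c["frame"],cv2.COLOR_RGB2HSV)
fr=c["frame"].astype(int)
def blob(nm,u0,u1,v0,v1,m,z):
    m=m[v0:v1,u0:u1].astype(np.uint8); m=cv2.morphologyEx(m,cv2.MORPH_CLOSE,np.ones((5,5)))
    cs,_=cv2.findContours(m,cv2.RETR_EXTERNAL,cv2.CHAIN_APPROX_NONE); k=max(cs,key=cv2.contourArea)[:,0]+[u0,v0]
    p=np.array([wonz(c,u,v,z)[:2] for u,v in k]); j=np.array([jig(q) for q in p]).astype(np.float32)
    e=cv2.fitEllipse(j); ce,r=cv2.minEnclosingCircle(j)
    print(nm,k.min(0),k.max(0),"ellipse",np.round(e[0],1),np.round(e[1],1),"circ",np.round(ce,1),round(r,1),"world",wld(e[0]).round(1))
    if nm=="nut": print(cv2.approxPolyDP(cv2.convexHull(j),3,True)[:,0].round(1).tolist())
yel=(fr[...,0]-fr[...,2]>50)&(fr[...,0]>200)&(fr[...,1]>170)
blob("nut",295,342,128,172,(hsv[...,1]<60)|(hsv[...,2]<60),53)
blob("pocket",297,341,192,228,~yel,37)
blob("washer",285,330,15,55,(hsv[...,1]<70)|(hsv[...,2]<100),39)
for nm,u,v,z in [("pin",267,188,55),("pivot",252,209,52)]: print(nm,jig(wonz(c,u,v,z)))
# pivot & knob top
t=pickle.load(open("top0.pkl","rb"))
print("top nut",jig(onz(t,298.7,156.9,50)),"pocket",jig(onz(t,322,162.3,37)),"pivot",jig(onz(t,313.8,182.9,55)),"knob",jig(onz(t,344.4,182.7,72)))
E
```

```text
nut [302 135] [334 164] ellipse [0.8 7.1] [32.1 32.3] circ [0.6 7. ] 17.4 world [591.7  61.4]
[[-9.0, 21.5], [-16.5, 5.400000095367432], [-9.0, -6.599999904632568], [11.399999618530273, -6.5], [17.799999237060547, 6.5], [11.199999809265137, 19.399999618530273]]
pocket [297 200] [334 227] ellipse [ -0.4 -71.2] [33.9 44.8] circ [ -3.7 -72.9] 24.2 world [574.4 -15. ]
washer [285  19] [329  54] ellipse [ -7.9 136.1] [40.7 53.3] circ [ -9.4 135.5] 30.5 world [609.8 189.4]
pin [-55.30512409 -34.84399116]
pivot [-74.11802705 -59.73737384]
top nut [0.12857095 5.49044812] pocket [  0.12956568 -73.13392517] pivot [-74.17416908 -61.52486745] knob [ -54.22990357 -159.22406025]
```

```bash
python3 - <<'E'
from h import *
import pickle
c=pickle.load(open("w1.pkl","rb")); fr=c["frame"].astype(int)
for v in (205,213,221): print(v,[(u,tuple(fr[v,u])) for u in range(296,344,3)])
g=(fr[...,0]<205).astype(np.uint8)[194:232,298:340]
n,l,st,ce=cv2.connectedComponentsWithStats(g)
k=l[213-194,319-298]; print(st[k],ce[k])
cs,_=cv2.findContours((l==k).astype(np.uint8),cv2.RETR_EXTERNAL,cv2.CHAIN_APPROX_NONE); q=cs[0][:,0]+[298,194]
j=np.array([jig(wonz(c,u,v,37)) for u,v in q],np.float32); print(cv2.fitEllipse(j),cv2.minEnclosingCircle(j))
E
```

```text
205 [(296, (np.int64(250), np.int64(236), np.int64(175))), (299, (np.int64(250), np.int64(235), np.int64(175))), (302, (np.int64(250), np.int64(236), np.int64(177))), (305, (np.int64(242), np.int64(219), np.int64(152))), (308, (np.int64(185), np.int64(133), np.int64(76))), (311, (np.int64(183), np.int64(128), np.int64(72))), (314, (np.int64(162), np.int64(115), np.int64(65))), (317, (np.int64(112), np.int64(79), np.int64(46))), (320, (np.int64(104), np.int64(73), np.int64(42))), (323, (np.int64(148), np.int64(104), np.int64(56))), (326, (np.int64(182), np.int64(128), np.int64(71))), (329, (np.int64(181), np.int64(128), np.int64(71))), (332, (np.int64(238), np.int64(206), np.int64(141))), (335, (np.int64(252), np.int64(240), np.int64(183))), (338, (np.int64(252), np.int64(240), np.int64(182))), (341, (np.int64(252), np.int64(239), np.int64(182)))]
213 [(296, (np.int64(251), np.int64(237), np.int64(178))), (299, (np.int64(250), np.int64(236), np.int64(175))), (302, (np.int64(230), np.int64(202), np.int64(140))), (305, (np.int64(182), np.int64(129), np.int64(74))), (308, (np.int64(184),
[... 976 characters left out ...]
64(66))), (317, (np.int64(118), np.int64(82), np.int64(46))), (320, (np.int64(112), np.int64(79), np.int64(46))), (323, (np.int64(157), np.int64(111), np.int64(61))), (326, (np.int64(183), np.int64(130), np.int64(72))), (329, (np.int64(181), np.int64(127), np.int64(70))), (332, (np.int64(188), np.int64(147), np.int64(95))), (335, (np.int64(252), np.int64(239), np.int64(179))), (338, (np.int64(252), np.int64(238), np.int64(178))), (341, (np.int64(253), np.int64(237), np.int64(175)))]
[  5   6  32  30 737] [20.44097693 20.56309362]
((1.2256028652191162, -70.51553344726562), (35.33662033081055, 36.02027130126953), 131.88088989257812) ((1.0702847242355347, -70.3383560180664), 18.482404708862305)
```

Nut (0.8, 7.1) and pocket (1.2, −70.5) in jig mm, with sizes as given. The push runs almost straight along −y.

arm_command --pt "45 -2 0 0 0.2" --pt "78 -2 0 0 0.2" --pt "78 -2 50 0 0.2" --pt "78 -2 100 0 0.2" --pt "78 -2 130 0 0.2"

```text
t: 2.15
eef_pos: [596.0, 94.2, 81.2]
tcp_rot: [-3.138, 0.001, 1.364]
ft_force: [0.2, -0.0, 0.9]
opening: 0.2
grip_force: 0.0
```

arm_command --pt "0 0 20 0 0.2" --pt "0 0 35 0 0.2" --pt "0 0 36 0 0.2" --pt "0 0 36 0 0.2" --pt "0 0 36 0 0.2"

```text
t: 2.65
eef_pos: [598.0, 94.0, 49.5]
tcp_rot: [3.14, -0.0, 1.363]
ft_force: [0.4, -0.1, -0.4]
opening: 0.2
grip_force: 0.0
```

```bash
python3 - <<'E'
from h import *
s=env.state(); print(s["eef_pos"],jig(s["eef_pos"]),s["tcp_rot"],s["ft_force"])
c=wcam(); save(c,"pics/w2.png")
E
```

```text
[597.9892279   94.0193839   49.51836343] [ 0.17834383 40.32273566] [ 3.14035782e+00 -1.93867647e-04  1.36343753e+00] [ 0.37689639 -0.0993077  -0.37115092]
```

View pics/w2.png

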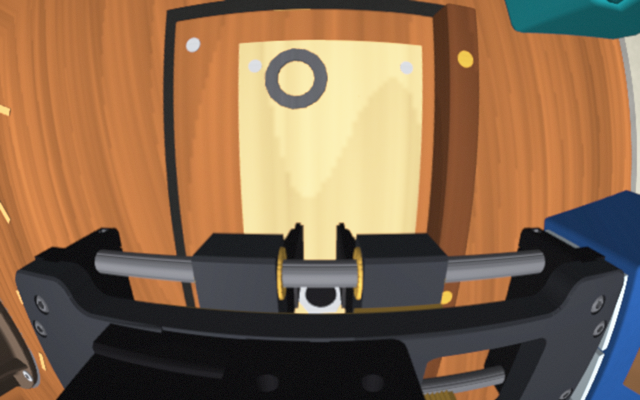

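Fingers straddle the push line behind the nut, which shows at (320,297), centred in the gap. The washer is clear.

arm_command --pt "-3 0 2 0 0.2" --pt "-6 0 2 0 0.2" --pt "-9 0 2 0 0.2" --pt "-12 0 2 0 0.2" --pt "-15 0 2 0 0.2"

```text
t: 3.2
eef_pos: [594.5, 79.1, 46.7]
tcp_rot: [3.141, 0.0, 1.363]
ft_force: [-0.4, 0.2, -0.1]
opening: 0.202
grip_force: 0.2
```

arm_command --pt "-4 0 0 0 0.2" --pt "-8 0 0 0 0.2" --pt "-12 0 0 0 0.2" --pt "-16 0 0 0 0.2" --pt "-20 0 0 0 0.2"

```text
t: 3.7
eef_pos: [590.3, 59.5, 46.6]
tcp_rot: [3.142, 0.0, 1.363]
ft_force: [0.5, 0.8, 1.3]
opening: 0.199
grip_force: 0.3
```

arm_command --pt "-4 0 0 0 0.2" --pt "-8 0 0 0 0.2" --pt "-12 0 0 0 0.2" --pt "-16 0 0 0 0.2" --pt "-20 0 0 0 0.2"

```text
t: 4.2
eef_pos: [586.2, 40.0, 46.6]
tcp_rot: [3.142, 0.0, 1.364]
ft_force: [0.2, 0.7, 0.9]
opening: 0.201
grip_force: 0.3
```

```bash
python3 - <<'E'
from h import *
s=env.state(); print(s["eef_pos"],jig(s["eef_pos"]),s["tcp_rot"],s["ft_force"])
c=wcam(); t=env.read_camera("scene"); 
a=c["frame"][225:345,240:400]
P=proj(t,[*wld([0,-40]),40]); u,v=map(int,P); b=t["frame"][v-30:v+30,u-40:u+40]
up=lambda x,k:cv2.resize(x[:,:,::-1],None,fx=k,fy=k,interpolation=cv2.INTER_CUBIC)
cv2.imwrite("pics/w3.png",np.hstack([up(a,2.5),up(b,5)]))
E
```

```text
[586.19263639  39.96923206  46.61075532] [ -0.21935942 -14.9983301 ] [3.14157551e+00 7.86051453e-05 1.36351958e+00] [0.18419347 0.72936873 0.87589909]
```

View pics/w3.png

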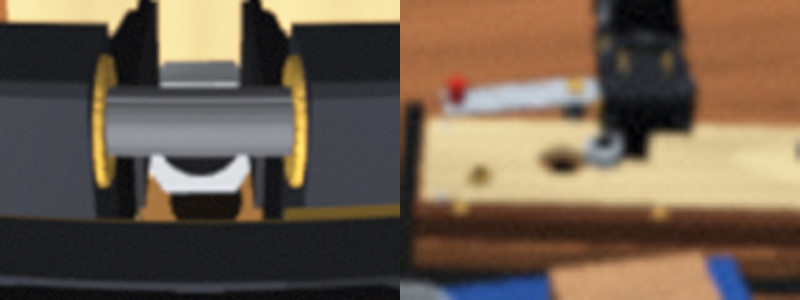

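The nut rides centred in front of the fingers (wrist crop, nut at about (200,175)), with the pocket directly ahead, and the scene crop agrees. I'll slow down from here.

arm_command --pt "-4 0 0 0 0.2" --pt "-8 0 0 0 0.2" --pt "-11 0 0 0 0.2" --pt "-14 0 0 0 0.2" --pt "-17 0 0 0 0.2"

```text
t: 4.8
eef_pos: [582.7, 23.4, 46.6]
tcp_rot: [3.142, 0.0, 1.363]
ft_force: [0.4, -0.3, 0.8]
opening: 0.204
grip_force: 0.3
```

arm_command --pt "-1.5 0 0 0 0.2" --pt "-3 0 0 0 0.2" --pt "-4.5 0 0 0 0.2" --pt "-6 0 0 0 0.2" --pt "-7.5 0 0 0 0.2"

```text
t: 5.3
eef_pos: [581.3, 16.2, 46.7]
tcp_rot: [3.141, 0.0, 1.364]
ft_force: [0.1, 0.3, 0.4]
opening: 0.203
grip_force: 0.7
```

arm_command --pt "-1 0 0 0 0.2" --pt "-2 0 0 0 0.2" --pt "-3 0 0 0 0.2" --pt "-4 0 0 0 0.2" --pt "-4 0 0 0 0.2"

```text
t: 5.8
eef_pos: [580.4, 12.3, 46.6]
tcp_rot: [3.141, 0.0, 1.363]
ft_force: [1.1, 0.0, 1.2]
opening: 0.203
grip_force: 0.8
```

```bash
cat > look.py <<'E'
from h import *
import sys
s=env.state(); print(s["t"],s["eef_pos"],jig(s["eef_pos"]),s["ft_force"],s["grip_force"])
c=wcam(); t=env.read_camera("scene"); 
a=c["frame"][225:345,240:400]
u,v=map(int,proj(t,[*wld([0,-70]),40])); b=t["frame"][v-30:v+30,u-40:u+40]
up=lambda x,k:cv2.resize(x[:,:,::-1],None,fx=k,fy=k,interpolation=cv2.INTER_CUBIC)
cv2.imwrite(sys.argv[1],np.hstack([up(a,2.5),up(b,5)]))
E
python3 look.py pics/w4.png
```

```text
5.8 [580.43229746  12.2594942   46.61125026] [ -0.1420389  -43.30036357] [1.12251607 0.01739814 1.20949981] 0.7969817347630226
```

View pics/w4.png

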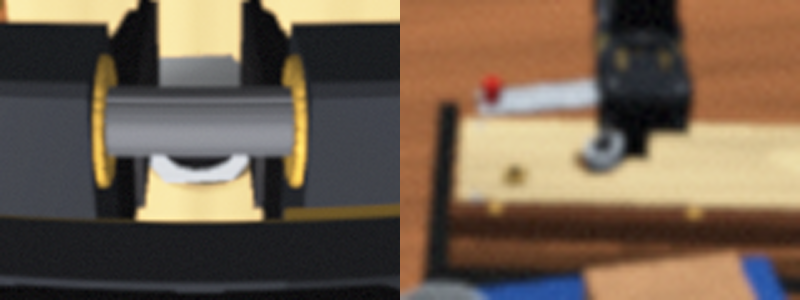

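The nut is partly over the pocket, whose left rim is still visible at (583,158), and it hasn't dropped. I'll continue in 1 mm steps.

arm_command --pt "-1 0 0 0 0.2" --pt "-2 0 0 0 0.2" --pt "-3 0 0 0 0.2" --pt "-3 0 0 0 0.2" --pt "-3 0 0 0 0.2"

```text
t: 6.4
eef_pos: [579.8, 9.4, 46.6]
tcp_rot: [3.141, 0.0, 1.363]
ft_force: [0.6, 1.1, 0.1]
opening: 0.203
grip_force: 1.1
```

```bash
python3 look.py pics/w5.png
```

```text
6.4 [579.82506717   9.40383337  46.64147774] [ -0.14736998 -46.21986678] [0.64770483 1.08979626 0.14713324] 1.142165224960081
```

View pics/w5.png

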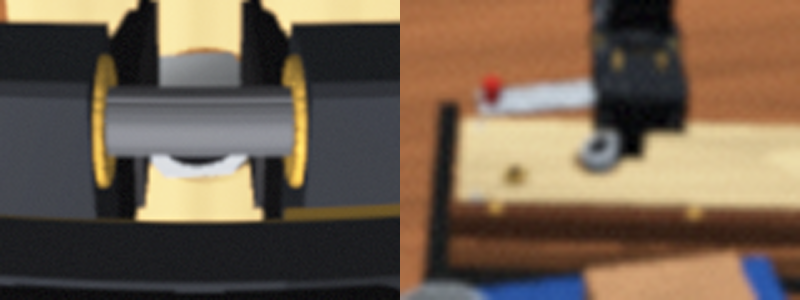

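The nut is tipped into the pocket, with the rim visible behind it at (200,50), but the finger gap still holds its back edge. I'll back off and open slightly.

arm_command --pt "0 0 0 0 0.3" --pt "0 0 0 0 0.3" --pt "2 0 0 0 0.3" --pt "5 0 0 0 0.3" --pt "8 0 0 0 0.3"

```text
t: 7.0
eef_pos: [581.4, 17.6, 46.6]
tcp_rot: [-3.141, 0.0, 1.364]
ft_force: [-0.6, -0.8, 0.1]
opening: 0.299
grip_force: 0.0
```

```bash
python3 look.py pics/w6.png
```

```text
7.0 [581.41167578  17.58520838  46.56841657] [ -0.28189297 -37.88715249] [-0.59491846 -0.84879442  0.06575598] 0.0
```

View pics/w6.png

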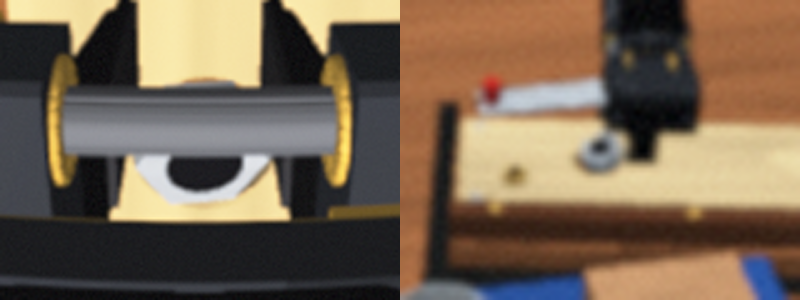

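arm_command --pt "10 0 -20 0 0.1" --pt "20 0 -60 0 0.1" --pt "20 0 -110 0 0" --pt "15 0 -155 0 0" --pt "10 0 -167 0 0"

```text
t: 7.6
eef_pos: [584.8, 27.1, 218.5]
tcp_rot: [3.135, -0.001, 1.364]
ft_force: [0.8, -0.3, -0.5]
opening: 0.006
grip_force: 0.0
```

arm_command --pt "0 0 0 0 0" --pt "0 0 0 0 0" --pt "0 0 0 0 0"

```text
t: 7.9
eef_pos: [582.8, 27.2, 211.6]
tcp_rot: [-3.138, 0.001, 1.363]
ft_force: [-0.4, -0.3, 0.3]
opening: 0.004
grip_force: 0.0
```

```bash
python3 - <<'E'
from h import *
import pickle
s=env.state(); print(s["t"],s["eef_pos"],s["tcp_rot"],jig(s["eef_pos"]),s["opening"])
c=wcam(); fr=c["frame"]; hsv=cv2.cvtColor(fr,cv2.COLOR_RGB2HSV)
cv2.imwrite("pics/w7.png",cv2.resize(fr[150:240,230:390,::-1],None,fx=5,fy=5,interpolation=cv2.INTER_CUBIC))
u0,v0,u1,v1=295,170,345,232
m=((hsv[...,1]<60)&(hsv[...,2]>90)).astype(np.uint8)[v0:v1,u0:u1]
cs,_=cv2.findContours(m,cv2.RETR_EXTERNAL,cv2.CHAIN_APPROX_NONE); k=max(cs,key=cv2.contourArea)[:,0]+[u0,v0]
j=np.array([jig(wonz(c,u,v,45)) for u,v in k],np.float32); print(k.min(0),k.max(0),cv2.fitEllipse(j),cv2.minEnclosingCircle(j))
t=env.read_camera("top"); fr=t["frame"][170:195,300:360].astype(int); r=(fr[...,0]-fr[...,1:].max(2)>90)
# red knob only
p=np.argwhere(r&(fr[...,1]<90)); q=p.mean(0)[::-1]+[300,170]; kj=jig(onz(t,*q,72)); d=kj-[-75,-60]
print("knob",len(p),q,kj,np.hypot(*d),"angle",-np.arctan2(d[1],d[0]))
E
```

```text
7.9 [582.82352085  27.20215728 211.64056988] [-3.13847899e+00  5.19751360e-04  1.36343265e+00] [ -0.883445   -28.18575322] 0.004156352560775274
[306 206] [336 229] ((-0.47147664427757263, -65.6161880493164), (30.3684139251709, 32.46845626831055), 70.63307189941406) ((0.223110169172287, -66.51905822753906), 17.722713470458984)
knob 7 [344.         182.28571429] [ -53.17930674 -157.67790368] 100.08554102137111 angle 1.3510106755436992
```

View pics/w7.png

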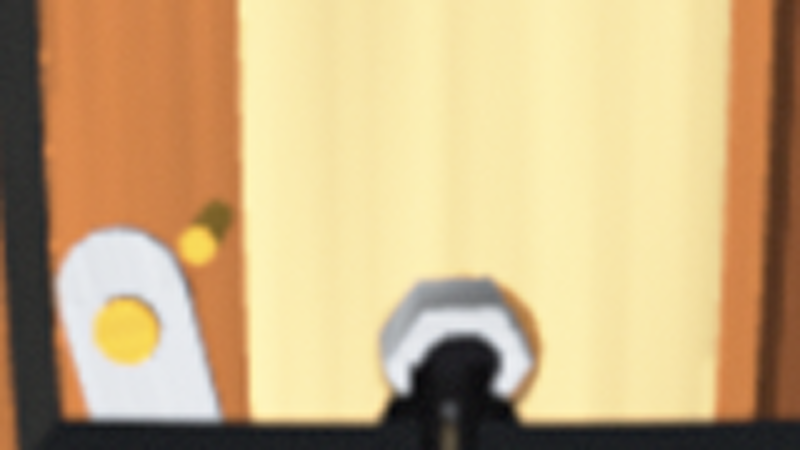

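The nut is in the pocket region, with a pocket rim sliver at its right (535,330), but the shut fingers hide its near side. I'll back off for a clear numeric check of height and tilt. No viewings are left.

arm_command --pt "50 0 0 0 0" --pt "70 0 0 0 0" --pt "70 0 0 0 0" --pt "70 0 0 0 0" --pt "70 0 0 0 0"

```text
t: 8.5
eef_pos: [597.7, 94.8, 213.1]
tcp_rot: [-3.141, 0.0, 1.363]
ft_force: [-0.2, 0.2, -0.4]
opening: 0.007
grip_force: 0.0
```

```bash
cat > nut.py <<'E'
from h import *
def wproj(c,P):
    T=np.linalg.inv(c["T"]); p=T[:3,:3]@np.array(P)+T[:3,3]; r=np.hypot(p[0],p[1]); a=np.arctan2(r,p[2]); f=f_of(c)
    return c["cx"]+f*a*p[0]/r, c["cy"]+f*a*p[1]/r
s=env.state(); print(s["eef_pos"],jig(s["eef_pos"]))
c=wcam(); fr=c["frame"].astype(int); w=wld([1,-70.5]); u,v=wproj(c,[*w,45]); print("uv",u,v)
u,v=int(u),int(v); g=fr[v-24:v+25,u-24:u+25]
for y in range(0,49,2): print(v-24+y,''.join(('#' if x.max()<70 else 'W' if x.min()>185 and x.max()-x.min()<35 else 'w' if x.max()-x.min()<35 else 'b' if x[0]<225 else '.') for x in g[y]))
np.save("patch.npy",g)
import pickle; pickle.dump(c,open("w8.pkl","wb"))
E
python3 nut.py
```

```text
[597.65969668  94.83323016 213.13594567] [-0.31192393 41.05114082]
uv 320.600368055818 275.36462591569057
251 #################bbbbb#wwwbbbbw##################
253 #################bbbbb#wwwbbbbb##################
255 #################bbbbbwwwwbbbbb##################
257 ################wbbbbb#wwwbbbbb##################
259 ################wbbbbb####bbbbbw#################
261 ################wbbbbw###wbbbbbw#################
263 ################bbbbbwwwwwbb..bw#################
265 wwwwwwwwwwwwwwwwwbbbbwwwwwbbbbbwwwwwwwwwwwwwwwwww
267 wwwwwwwwwwwwwwwwbb.bbwwwwwbb..bwwwwwwwwwwwwwwwwww
269 wwwwwwwwwwwwwwwwwbbbbwwwwwbb.bbwwwwwwwwwwwwwwwwww
271 wwwwwwwwwwwwwwwwbb.bbwwwwwbb..bwwwwwwwwwwwwwwwwww
273 wwwwwwwwwwwwwwwwbb..bwwwwwb...bwwwwwwwwwwwwwwwwww
275 wwwwwwwwwwwwwwwwbb..bwwwwwwb..bwwwwwwwwwwwwwwwwww
277 wwwwwwwwwwwwwwwwbb..bwwwwwwb..bwwwwwwwwwwwwwwwwww
279 wwwwwwwwwwwwwwwwbb..bwwwwwb...bwwwwwwwwwwwwwwwwww
281 wwwwwwwwwwwwwwwwbb..bwwwwww...bwwwwwwwwwwwwwwwwww
283 wwwwwwwwwwwwwwwwbb..bwwwwwb...bwwwwwwwwwwwwwwwwww
285 wwwwwwwwwwwwwwwwbb..bwwwwwb...bwwwwwwwwwwwwwwwwww
287 wwwwwwwwwwwwwwwwbb..bwwwwwb...bwwwwwwwwwwwwwwwwww
289 wwwwwwwwwwwwwwwwbb..bbwwbbb...bwwwwwwwwwwwwwwwwww
291 wwwwwwwwwwwwwwwwbb..bbwbbbb...bwwwwwwwwwwwwwwwwww
293 wwwwwwwwwwwwwwwwbb..bbwbbwb...bwwwwwwwwwwwwwwwwww
295 wwwwwwwwwwwwwwwwbb..bbwbbwb...bwwwwwwwwwwwwwwwwww
297 wwwwwwwwwwwwwwwwwb..bbwbbwb...bwwwwwwwwwwwwwwwwww
299 wwwwwwwwwwwwwwwwwbbbbwwbbwwbbbbwwwwwwwwwwwwwwwwww
```

Wrong side: the camera sits on the +y side of the fingers, so the TCP has to go to −y.

arm_command --pt "-50 0 0 0 0" --pt "-100 0 0 0 0" --pt "-150 0 0 0 0" --pt "-160 0 0 0 0" --pt "-160 0 0 0 0"

```text
t: 9.05
eef_pos: [564.6, -63.1, 213.8]
tcp_rot: [3.141, 0.0, 1.36]
ft_force: [0.3, 0.8, 0.4]
opening: 0.006
grip_force: 0.0
```

```bash
python3 nut.py
```

```text
[564.56363964 -63.09952804 213.76813853] [  -0.13031737 -120.3120276 ]
uv 320.3376976219879 141.04737917126317
117 .................................................
119 .................................................
121 .................................................
123 .................................................
125 ...............wwwwwwwwwwwwwwwwb.................
127 .............bwwwwwwwwwwwwwwwwwwwb...............
129 ............bwwwWWWWWWWWWWWWWWWWWWbbb............
131 ..........bwwwwWWWWWWWWWWWWWWWWWWWWwbbb..........
133 .........bwwwWWWWWWWWwwwwwwwwwWWWWWWwbbb.........
135 ........bwwwWWWWWWww##########wwwWWWWwbbb........
137 .......bwwWWWWWWWw##############wWWWWWwbbb.......
139 ........wWWWWWWWw###############wwWWWWWwbb.......
141 ........bWWWWWWWw###############wwWWWWWwbb.......
143 ........bbWWWWWWw###############wwWWWWwbbb.......
145 ........bbbWWWWWWww############wwWWWWbbbb........
147 .........bbbbWWWWWwww#######wwwWWWWwbbbbb........
149 ..........bbbbWWWWWWWwwwwwwwWWWWWWwbbbbb.........
151 ...........bbbbWWWWWWWWWWWWWWWWWWbbbbbb..........
153 .............bbbbwWWWwWwwwwwwwwwbbbbb............
155 ................bbbbbbbbbbbbbbbbbb...............
157 ....................bbbbbbbbbbb..................
159 .................................................
161 .................................................
163 .................................................
165 .................................................
```

Overhead patch: the side wall shows only on the nut's +y/−x edges, and about 4 px of pocket gap shows opposite. So the nut is tipped and hung on the rim, and needs about 2 mm more towards +x/−y, along the normal of its −x/+y flat. I'll turn the shut fingers 60° and nudge it that way.

arm_command --pt "20 -10 0 -8.5 0" --pt "40 -20 0 -17 0" --pt "70 -33 0 -25.5 0" --pt "70 -33 0 -34 0" --pt "70 -33 0 -42.5 0"

```text
t: 9.6
eef_pos: [547.0, 16.9, 213.7]
tcp_rot: [3.141, -0.0, 2.115]
ft_force: [0.5, -0.7, -1.0]
opening: 0.005
grip_force: 0.0
```

arm_command --pt "0 0 20 -8.5 0" --pt "0 0 60 -17.5 0" --pt "0 0 90 -17.5 0" --pt "0 0 90 -17.5 0" --pt "0 0 90 -17.5 0"

```text
t: 10.1
eef_pos: [547.4, 15.3, 124.1]
tcp_rot: [-3.141, -0.0, 2.411]
ft_force: [-0.2, 0.6, 0.5]
opening: 0.008
grip_force: 0.0
```

```bash
python3 - <<'E'
from h import *
s=env.state(); p=s["eef_pos"]; print(s["t"],p,s["tcp_rot"],jig(p),"yaw in jig deg",np.degrees(s["tcp_rot"][2]-th))
y=s["tcp_rot"][2]; d=wld([-33,-50.6])-p[:2]; print("tx,ty",d@[np.cos(y),np.sin(y)],d@[np.sin(y),-np.cos(y)])
E
```

```text
10.1 [547.38224567  15.3041061  124.0815319 ] [-3.14138727e+00 -3.41339105e-04  2.41111013e+00] [-33.10962325 -47.13624248] yaw in jig deg 150.04643433583496
tx,ty -1.8244280454088593 -2.946369922611661
```

arm_command --pt "0 -3 40 0 0" --pt "0 -3 70 0 0" --pt "0 -3 77 0 0" --pt "0 -3 77 0 0" --pt "0 -3 77 0 0"

```text
t: 10.6
eef_pos: [546.2, 12.2, 48.5]
tcp_rot: [3.14, 0.002, 2.411]
ft_force: [1.2, -0.2, 0.8]
opening: 0.007
grip_force: 0.0
```

arm_command --pt "-3 0 0 0 0" --pt "-6 0 0 0 0" --pt "-8 0 0 0 0" --pt "-10 0 0 0 0" --pt "-10 0 0 0 0"

```text
t: 11.1
eef_pos: [552.8, 5.1, 46.7]
tcp_rot: [3.141, 0.0, 2.41]
ft_force: [0.2, 0.2, 0.2]
opening: 0.008
grip_force: 0.0
```

arm_command --pt "-1 0 0 0 0" --pt "-2 0 0 0 0" --pt "-3 0 0 0 0" --pt "-4 0 0 0 0" --pt "-4 0 0 0 0"

```text
t: 11.6
eef_pos: [555.6, 2.7, 46.6]
tcp_rot: [-3.142, 0.0, 2.411]
ft_force: [0.8, 0.0, 0.4]
opening: 0.004
grip_force: 0.1
```

```bash
cat > sc.py <<'E'
from h import *
s=env.state(); print(s["t"],s["eef_pos"],jig(s["eef_pos"]),s["ft_force"])
t=env.read_camera("scene"); u,v=map(int,proj(t,[*wld([1,-70.5]),45])); g=t["frame"].astype(int)[v-14:v+14,u-20:u+21]
for y in range(28): print(''.join(('#' if x.max()<70 else 'W' if x.min()>185 and x.max()-x.min()<35 else 'w' if x.max()-x.min()<35 else 'b' if x[0]<225 else '.') for x in g[y]))
E
python3 sc.py
```

```text
11.6 [555.5560067    2.65376984  46.59197689] [-22.50297236 -57.82924645] [0.84965061 0.04209852 0.43763126]
bbbbbbbbbbbbbbbbbbbw#######bbbbbwwwww####
bbbbbbbbbbbbbwwwwwww#######bbbbbbbbww####
bbbbwwwwwwwwwwWWWWWww#####wbbbbbbbbbb####
wwwwWWWWWWWWWWWWWWWww#####bbbbbbbbbbbb###
wwWWWWWWWWWWWWWWWWwww#####bbbbbbbbbbbb##b
wWWWWWWWWWwwwWWWwwwww#####bbbbbbbbbbbbbbb
wwwWWwwwwwwwwwwwwbbw######bbbbbbbbbbbbbbb
wwwwwwwwbbbbbbbbbbbb######bbbbbbbbbbbbbbb
bbbbbbbbbbbbbbbbbbbbw####bbbbbbbbbbbbbbbb
.bbbbbbbbbbbbbbbbbbbb###wbbbbbbbbbbbbbbbb
...................bb###bbbbbbbbbbbbbbbbb
..................bbwwwwbb...............
.................bbwwwwwbb..b.b...bbbbbbb
................bwwwwwwwbbb.b.bbbbbbbbbbb
...............bwww##wwwb..........bbbbbb
..............bbwwwwwwwwb................
b.bb.........bbbwwwwwwwwbb...............
bbbbbb.......bbbwwwwwwwwbb...............
bbbbbbbbbb...bbbbwwwwwwbbb...............
bbbbbbbb.......bbbbwwbbbb................
bbbbbbb.........bbbbbbb..................
bbbbbbbb.b........bb.....................
bbbbbbbbbbbbbbbb.....b...................
bbbbbbbbbbbbbbbbbbbbbbbb.b...............
bbbbbbbbbbbbbbbbbbbbbbbbbbbbbbbbbbbbbb...
bbbbbbbbbbbbbbbbbbbbbbbbbbbbbbbbbbbbbbbbb
bbbbbbbbbbbbbbbbbbbbbbbbbbbbbbbbbbbbbbbbb
bbbbbbbbbbbbbbbbbbbbbbbbbbbbbbbbbbbbbbbbb
```

arm_command --pt "-1 0 0 0 0" --pt "-2 0 0 0 0" --pt "-2 0 0 0 0" --pt "-2 0 0 0 0" --pt "-2 0 0 0 0"

```text
t: 12.15
eef_pos: [557.0, 1.4, 46.6]
tcp_rot: [-3.142, 0.0, 2.411]
ft_force: [-0.1, 0.6, 0.7]
opening: 0.003
grip_force: 0.1
```

```bash
python3 sc.py | sed -n '1p;9,24p'
```

```text
12.15 [556.99197488   1.38072874  46.61784335] [-20.83535819 -58.77882594] [-0.066353    0.64331937  0.7097915 ]
wwwwwwwbbbbbbbbbbbbb#####bbbbbbbbbbbbbbbb
bbbbbbbbbbbbbbbbbbbbw####bbbbbbbbbbbbbbbb
..bbb.bbbbbbbbbbbbbbb###bbbbbbbbbbbbbbbbb
...................bb###bbbb.bbbbbbbbbbbb
...................bww#wbb...............
.................bbwwwwbbb...b.bb.bbbbbbb
................bwwwwwwwb....b..bbbbbbbbb
...............bwww#wwwwb........b..bbbbb
..............bbwwwwwwwwb................
.bb..........bbwwwwwwwwwb................
bbbbb...b....bbbwwwwwwwwbb...............
bbbbbbbb.bb..bbbbwwwwwwbbb...............
bbbbbbb.......bbbbwwwbbb.................
bbbbbbb.........bbbbbbb..................
bbbbbbbbbb...............................
bbbbbbbbbbbbbbb.bbb......................
```

arm_command --pt "5 0 0 0 0" --pt "10 0 -20 0 0" --pt "0 0 -70 0 0" --pt "-35 0 -105 0 0" --pt "-70 0 -140 0 0"

```text
t: 12.7
eef_pos: [609.4, -45.3, 188.9]
tcp_rot: [3.141, 0.001, 2.412]
ft_force: [0.6, -0.4, 0.1]
opening: 0.002
grip_force: 0.0
```

arm_command --pt "0 0 -27 0 0" --pt "0 0 -27 0 0" --pt "0 0 -27 0 0"

```text
t: 13.0
eef_pos: [608.6, -45.1, 213.4]
tcp_rot: [-3.142, 0.0, 2.411]
ft_force: [-0.5, 0.2, 0.5]
opening: 0.005
grip_force: 0.0
```

```bash
python3 nut.py
```

```text
[608.62630899 -45.08660747 213.43741672] [ 39.27106089 -93.60031614]
uv 319.88707551416866 145.59537481880008
121 .................................................
123 .................................................
125 .................................................
127 .................................................
129 ...................bbbbbbbbbbb...................
131 ...............bbbbbwwwwwwwwwwbbbbb..............
133 .............bbbbwWWWWWWWWWWWWwwwwwww............
135 ...........bbbbbWWWWWWWWWWWWWWWWWWwwwwb..........
137 ..........bbbbbWWWWWWWWWWWWWWWWWWWWWwwwb.........
139 .........bbbbbWWWWWwwww###wwwwWWWWWWwwwwb........
141 ........bbbbwWWWWww###########wwWWWWWWwwwb.......
143 ........bbbwWWWWww##############wWWWWWwwwwb......
145 ........bbwWWWWWww##############wwWWWWWwwwb......
147 ........bbbWWWWWww##############wwWWWWWWwwb......
149 ........bbbbWWWWww##############wwWWWWWwwb.......
151 .........bbbbwWWWww############wwWWWWWwbbb.......
153 .........bbbbbwWWWWwww#######wwwWWWWWwbb.........
155 ...........bbbbwWWWWWWwwwwwwwWWWWWWwwbb..........
157 ............bbbbwWWWWWWWWWWWWWWWWWwbbb...........
159 ...............bbbwwwwwwwWWWWWWWWwb..............
161 ...................bbbbbbbbbbbbb.................
163 .................................................
165 .................................................
167 .................................................
169 .................................................
```

The nut's wall now shows only on its +y side, and the gap is on −y. x is now right, and about 2 mm of −y push remains on the +y flat. I'll turn back and push straight −y with shut fingers.

arm_command --pt "30 15 0 8.5 0" --pt "61 29.5 0 17 0" --pt "61 29.5 0 25.5 0" --pt "61 29.5 0 34 0" --pt "61 29.5 0 42.5 0"

```text
t: 13.55
eef_pos: [582.5, 18.1, 212.2]
tcp_rot: [-3.139, -0.0, 1.664]
ft_force: [-0.3, 0.2, 0.5]
opening: 0.004
grip_force: 0.0
```

arm_command --pt "0 0 20 8.5 0" --pt "0 0 60 17.5 0" --pt "0 0 90 17.5 0" --pt "0 0 90 17.5 0" --pt "0 0 90 17.5 0"

```text
t: 14.05
eef_pos: [583.0, 17.6, 123.3]
tcp_rot: [-3.14, 0.0, 1.365]
ft_force: [0.2, -0.5, 0.2]
opening: 0.007
grip_force: 0.0
```

```bash
python3 - <<'E'
from h import *
s=env.state(); p=s["eef_pos"]; print(s["t"],p,s["tcp_rot"],jig(p),"yaw in jig deg",np.degrees(s["tcp_rot"][2]-th))
E
```

```text
14.05 [583.03681939  17.63817873 123.30536807] [-3.13977679e+00  3.16413331e-04  1.36464617e+00] [  1.29740195 -37.50020911] yaw in jig deg 90.0884662815564
```

arm_command --pt "0 0 40 0 0" --pt "0 0 70 0 0" --pt "0 0 77 0 0" --pt "0 0 77 0 0" --pt "-2 0 77 0 0"

```text
t: 14.55
eef_pos: [583.9, 15.5, 48.4]
tcp_rot: [3.139, -0.0, 1.364]
ft_force: [-0.1, -0.6, 1.0]
opening: 0.006
grip_force: 0.0
```

arm_command --pt "-1 0 0 0 0" --pt "-2.5 0 0 0 0" --pt "-4 0 0 0 0" --pt "-5.5 0 0 0 0" --pt "-5.5 0 0 0 0"

```text
t: 15.05
eef_pos: [581.8, 9.8, 46.7]
tcp_rot: [3.141, 0.0, 1.363]
ft_force: [0.6, -0.1, -1.2]
opening: 0.004
grip_force: 0.1
```

arm_command --pt "-0.5 0 0 0 0" --pt "-1 0 0 0 0" --pt "-1.5 0 0 0 0" --pt "-2 0 0 0 0" --pt "-2 0 0 0 0"

```text
t: 15.55
eef_pos: [581.5, 8.0, 46.6]
tcp_rot: [3.141, 0.0, 1.363]
ft_force: [-0.1, 1.2, -0.2]
opening: 0.008
grip_force: 0.3
```

```bash
python3 sc.py | sed -n '1p;9,24p'
```

```text
15.55 [581.45844606   7.99354256  46.61136499] [  1.74171381 -47.26303945] [-0.099822    1.15190414 -0.2334395 ]
wwwwwwwbbbbbbbbbbbb##################bbbb
bbbbbbbbbbbbbbbbbbb##################bbbb
..bbbbbbbbbbbbbbbbb#################bbbbb
.................bb#################bbbbb
.................bbwbbw######bbwwwwbbbb..
.................bbbbbbw####bbbbbbbbbbbbb
...............bbwwwwwww####bbbbbbbbbbbbb
...............bwwwwwwww####bb....b.bbbbb
..............bwwwwwwwwwbbbbbb.........bb
b.b..b.......bbwwwwwwwwbbbbbbb...........
bbbbbbb.bbb.bbbwwwwwwwwbbbbb..b.....b...b
bbbbbbbbb.b..bbbwwwwwwwbb................
bbbbbbbb......bbbbwwwbbbb................
bbbbbbb.........bbbbbbb..................
bbbbbbbbbb.b.............................
bbbbbbbbbbbbbbb..bb......................
```

arm_command --pt "-0.5 0 0 0 0" --pt "-1 0 0 0 0" --pt "-1 0 0 0 0" --pt "-1.5 0 0 0 0" --pt "-1.5 0 0 0 0"

```text
t: 16.1
eef_pos: [581.4, 6.8, 46.8]
tcp_rot: [3.141, -0.0, 1.363]
ft_force: [2.5, 5.5, 1.9]
opening: 0.004
grip_force: 2.7
```

```bash
python3 sc.py | sed -n '1p;9,24p'
```

```text
16.1 [581.39625594   6.81075191  46.79629651] [  1.9247566  -48.43323459] [2.47203612 5.4874555  1.94917375]
wwwwwwwbbbbbbbbbbbb##################bbbb
bbbbbbbbbbbbbbbbbbb#################bbbbb
..bbbbbbbbbbbbbbbbb#################bbbbb
................bbb#################bbbbb
.................bbwbbw######bbbbwwbbb...
................bbbbbbw#####bbbbbbbbbbbbb
...............bbwwwwww#####bbbbbbbbbbbbb
..............bwwwwwwww####wbb....bbbbbbb
..............bwwwwwwwwwbbbbbb...........
.............bbwwwwwwwwbbbbbbb...........
bbbbbbb.bbb..bbwwwwwwwwbbbbb.............
bbbbbbbbb.....bbwwwwwwwbbb..............b
bbbbbbb.......bbbbwwwbbbb................
bbbbbbb.........bbbbbbb..................
bbbbbbbbbbb..............................
bbbbbbbbbbbbbbbbb.bb..b..................
```

The 5.5 N reading means the nut's front has reached the far wall. I'll back off and look.

arm_command --pt "1 0 0 0 0" --pt "3 0 0 0 0" --pt "6 0 -5 0 0" --pt "6 0 -50 0 0" --pt "6 0 -100 0 0"

```text
t: 16.65
eef_pos: [581.4, 12.6, 146.7]
tcp_rot: [-3.138, 0.001, 1.364]
ft_force: [-0.4, -0.5, 0.6]
opening: 0.005
grip_force: 0.0
```

arm_command --pt "-30 0 -40 0 0" --pt "-70 0 -67 0 0" --pt "-78 0 -67 0 0" --pt "-78 0 -67 0 0" --pt "-78 0 -67 0 0"

```text
t: 17.15
eef_pos: [565.8, -63.2, 212.5]
tcp_rot: [-3.14, -0.0, 1.363]
ft_force: [-0.1, 0.5, 0.2]
opening: 0.001
grip_force: 0.0
```

```bash
python3 nut.py
```

```text
[565.84910504 -63.23605719 212.5235706 ] [   1.15567496 -120.18055426]
uv 319.6670222569337 141.24439378216567
117 .................................................
119 .................................................
121 .................................................
123 .................................................
125 .....................bbbbbbbbbb..................
127 ................bbbbbbbbbbbbbbbbbbb..............
129 .............bbbbbbbbbbbbbbbbbbbbbbbb............
131 ............bbbbwWWWWWWWWWWWWWWWWWbbbbb..........
133 ..........bbbbbwWWWWWWWWWWWWWWWWWWWwbbbb.........
135 .........bbbbbWWWWWWWwwwwwwwwwWWWWWWwbbbb........
137 ........bbbbbWWWWWww##########wwWWWWWwbbbb.......
139 ........bbbbWWWWWww#############wwWWWWWbbb.......
141 ........bbwWWWWWww###############wWWWWWWbb.......
143 ........bbWWWWWWww###############wwWWWWWWb.......
145 ........bbbWWWWWww###############wwWWWWWbb.......
147 .........bbbWWWWWww#############wwWWWWWbb........
149 ..........bbbWWWWWww##########wwwWWWWwbbb........
151 ...........bbbWWWWWWwwwwwwwwwwWWWWWWwbb..........
153 .............bbWWWWWWWWWWWWWWWWWWWWwb............
155 ................WWWWWWWWWWWWWWWWWWb..............
157 ...................bbbbbbbbbbbb..................
159 .................................................
161 .................................................
163 .................................................
165 .................................................
```

The nut is seated: no side wall is visible and the pocket rim shows all round it. Next is the keeper. I'll cage the knob loosely between open fingers and sweep along the arc.

arm_command --pt "-30 -40 0 -6 0.35" --pt "-38 -54 0 -12.5 0.35" --pt "-38 -54 40 -12.5 0.35" --pt "-38 -54 80 -12.5 0.35" --pt "-38 -54 100 -12.5 0.35"

```text
t: 17.7
eef_pos: [504.3, -88.5, 110.2]
tcp_rot: [-3.137, -0.001, 1.583]
ft_force: [0.1, -0.0, -0.0]
opening: 0.334
grip_force: 0.0
```

arm_command --pt "0 0 0 0 0.35" --pt "0 0 0 0 0.35" --pt "0 0 0 0 0.35"

```text
t: 18.0
eef_pos: [506.2, -89.7, 114.5]
tcp_rot: [3.14, 0.0, 1.582]
ft_force: [-0.2, -0.5, 0.4]
opening: 0.353
grip_force: 0.0
```

```bash
python3 - <<'E'
from h import *
s=env.state(); p=s["eef_pos"]; print(s["t"],p,jig(p),"yaw in jig deg",np.degrees(s["tcp_rot"][2]-th),s["opening"])
t=env.read_camera("scene"); fr=t["frame"].astype(int); r=(fr[...,0]>130)&(fr[...,1]<70)&(fr[...,2]<80)
u,v=map(int,proj(t,[*wld([-53,-158]),68])); r[:v-15]=0;r[v+15:]=0;r[:,:u-15]=0;r[:,u+15:]=0
q=np.argwhere(r).mean(0)[::-1]; print(r.sum(),q,(u,v),jig(onz(t,*q,65)))
E
```

```text
18.0 [506.24486767 -89.66131029 114.49568802] [ -51.71860907 -158.32854507] yaw in jig deg 102.5590913226724 0.3528127218885517
7 [315.85714286 210.71428571] (316, 210) [ -57.14749042 -160.96416581]
```

arm_command --pt "0 -2 25 0 0.35" --pt "0 -2 45 0 0.35" --pt "0 -2 57 0 0.35" --pt "0 -2 57 0 0.35" --pt "0 -2 57 0 0.35"

```text
t: 18.55
eef_pos: [504.0, -90.1, 57.3]
tcp_rot: [3.141, 0.0, 1.582]
ft_force: [0.2, 0.6, -0.0]
opening: 0.351
grip_force: 0.0
```

arm_command --pt "0.2 7 0 -4 0.35" --pt "1 13.9 0 -8 0.35" --pt "2.2 20.8 0 -12 0.35" --pt "3.9 27.6 0 -16 0.35" --pt "6 34.2 0 -20 0.35"

```text
t: 19.05
eef_pos: [538.4, -83.8, 57.9]
tcp_rot: [3.141, 0.001, 1.934]
ft_force: [-1.2, -1.0, 0.4]
opening: 0.35
grip_force: 0.8
```

```bash
cat > kn.py <<'E'
from h import *
s=env.state(); p=s["eef_pos"]; j=jig(p); d=j-[-75,-60]; print(s["t"],p,j,"r",np.hypot(*d),"TCP angle",-np.arctan2(d[1],d[0]),"want yaw",np.degrees(np.pi+np.arctan2(d[1],d[0])),"yaw",np.degrees(s["tcp_rot"][2]-th)%360,s["ft_force"])
for n in("top","scene"):
    t=env.read_camera(n); fr=t["frame"].astype(int); r=(fr[...,0]>120)&(fr[...,1]<80)&(fr[...,2]<80)
    u,v=map(int,proj(t,[*wld([-15,-110]),68])); r[:v-40]=0;r[v+40:]=0;r[:,:u-40]=0;r[:,u+40:]=0
    if r.any():
        q=np.argwhere(r).mean(0)[::-1]; k=jig(onz(t,*q,72 if n=="top" else 66)); e=k-[-75,-60]; print(n,r.sum(),k,np.hypot(*e),"knob angle",-np.arctan2(e[1],e[0]))
E
python3 kn.py
```

```text
19.05 [538.4259866  -83.82369905  57.85320557] [ -21.43283492 -145.9805086 ] r 101.30196954554526 TCP angle 1.0136255456234053 want yaw 121.9235342291336 yaw 122.69269636262315 [-1.17671102 -0.97899993  0.36360847]
top 72 [ 79.69782979 -30.78049215] 157.43315463823885 knob angle -0.1866818825998525
scene 11 [  26.23654868 -136.88693859] 127.12371971881173 knob angle 0.6495395281616332
```

arm_command --pt "0.2 7 0 -4 0.35" --pt "1 13.9 0 -8 0.35" --pt "2.2 20.8 0 -12 0.35" --pt "3.9 27.6 0 -16 0.35" --pt "6 34.2 0 -20 0.35"

```text
t: 19.65
eef_pos: [567.9, -66.2, 57.4]
tcp_rot: [3.141, 0.001, 2.28]
ft_force: [-0.3, -1.3, -0.2]
opening: 0.349
grip_force: 0.8
```

arm_command --pt "0.2 7 0 -4 0.35" --pt "1 13.9 0 -8 0.35" --pt "2.2 20.8 0 -12 0.35" --pt "3.9 27.6 0 -16 0.35" --pt "6 34.2 0 -20 0.35"

```text
t: 20.15
eef_pos: [590.1, -39.3, 57.5]
tcp_rot: [3.141, 0.001, 2.629]
ft_force: [0.1, -2.6, 0.3]
opening: 0.349
grip_force: 0.8
```

```bash
python3 kn.py | head -1
```

```text
20.15 [590.05036934 -39.32846771  57.48357319] [ 19.90698451 -91.79636115] r 100.09167943288304 TCP angle 0.3232736892594174 want yaw 161.47778197781173 yaw 162.54999639697678 [ 0.09882918 -2.57594449  0.34023977]
```

arm_command --pt "0.2 7 0 -4 0.35" --pt "1 13.9 0 -8 0.35" --pt "2.2 20.8 0 -12 0.35" --pt "3.9 27.6 0 -16 0.35" --pt "4.9 30.9 0 -18 0.35"

```text
t: 20.75
eef_pos: [600.8, -9.8, 57.2]
tcp_rot: [-3.141, 0.001, 2.942]
ft_force: [0.1, -1.6, -0.3]
opening: 0.351
grip_force: 0.7
```

arm_command --pt "0 2 0 0 0.35" --pt "0 4 0 0 0.35" --pt "0 6 0 0 0.35" --pt "0 7 0 0 0.35" --pt "0 8 0 0 0.35"

```text
t: 21.25
eef_pos: [602.1, -2.0, 56.6]
tcp_rot: [-3.141, -0.0, 2.942]
ft_force: [1.3, -0.7, -0.1]
opening: 0.351
grip_force: 0.7
```

```bash
python3 kn.py | head -1
```

```text
21.25 [602.1449399   -1.97637774  56.61176268] [ 24.0394732  -52.75305443] r 99.30425706357939 TCP angle -0.07304212046830053 want yaw 184.18500522951976 yaw 180.48635625063685 [ 1.30275795 -0.72617314 -0.05576724]
```

Still light force. I'll keep going in small steps until the stop shows up in the force.

arm_command --pt "0 1 0 0 0.35" --pt "0 2 0 0 0.35" --pt "0 3 0 0 0.35" --pt "0 3 0 0 0.35" --pt "0 3 0 0 0.35"

```text
t: 21.85
eef_pos: [602.5, -0.4, 56.5]
tcp_rot: [-3.14, -0.0, 2.943]
ft_force: [-2.3, -10.9, 0.4]
opening: 0.348
grip_force: 5.8
```

The force jumped to 11 N, so the bar is at its stop. I'll release and lift.

arm_command --pt "0 -5 0 0 0.4" --pt "0 -9 0 0 0.4" --pt "0 -9 -25 0 0.4" --pt "0 -9 -70 0 0.4" --pt "0 -9 -115 0 0.4"

```text
t: 22.35
eef_pos: [600.5, -7.7, 172.4]
tcp_rot: [3.141, -0.002, 2.943]
ft_force: [0.9, -0.0, -0.1]
opening: 0.401
grip_force: 0.0
```

arm_command --pt "-40 -30 -40 0 0.4" --pt "-80 -60 -60 0 0.4" --pt "-110 -80 -60 0 0.4" --pt "-110 -80 -60 0 0.4" --pt "-110 -80 -60 0 0.4"

```text
t: 22.85
eef_pos: [692.9, -108.5, 230.7]
tcp_rot: [3.141, -0.001, 2.942]
ft_force: [0.1, 0.4, -0.6]
opening: 0.394
grip_force: 0.0
```

```bash
python3 - <<'E'
from h import *
s=env.state(); print(s["t"],s["eef_pos"],s["ft_force"])
c=wcam(); fr=c["frame"].astype(int); r=((fr[...,0]>130)&(fr[...,1]<70)&(fr[...,2]<80)).astype(np.uint8)
n,l,st,ce=cv2.connectedComponentsWithStats(r)
for i in range(1,n):
    if st[i,4]>20:
        k=jig(wonz(c,*ce[i],70)); e=k-[-75,-60]; print("wrist",st[i,4],k,np.hypot(*e),"angle",-np.arctan2(e[1],e[0]))
for nm in("top","scene"):
    t=env.read_camera(nm); fr=t["frame"].astype(int); r=((fr[...,0]>120)&(fr[...,1]<80)&(fr[...,2]<80))
    u,v=map(int,proj(t,[*wld([25,-60]),68])); r[:v-15]=0;r[v+15:]=0;r[:,:u-15]=0;r[:,u+15:]=0
    if r.any(): q=np.argwhere(r).mean(0)[::-1]; k=jig(onz(t,*q,72 if nm=="top" else 66)); e=k-[-75,-60]; print(nm,r.sum(),k,np.hypot(*e),-np.arctan2(e[1],e[0]))
E
```

```text
22.85 [ 692.91375963 -108.5455981   230.73493119] [ 0.06739197  0.44331671 -0.5596341 ]
wrist 134 [ 26.73207303 -60.73555215] 101.73473212462798 angle 0.007230161642652287
top 1 [ 68.24365553 -15.51718224] 149.99155284522925 -0.30109782376868843
scene 4 [ 25.29772828 -62.29182879] 100.32390929559394 0.02284628045783488
```

The wrist view puts the knob at (26.7, −60.7), a keeper angle of about 0.01 rad. The scene view agrees at 0.02, and the robot is clear.

```bash
python3 -c "
from cell import env
print(env.job_done())"
```

```text
the job is handed in; nothing more can be done
None
```

I've handed the job in: the nut looks seated flat in its pocket in the last close view, and the keeper is on its stop, measured at about 0.01 rad; the judge gave no verdict.

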